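# Index the lathe's turret stop to the red screw

### The arm

A 6-joint arm with a two-finger parallel gripper is mounted at the origin on the work surface. World frame = base frame: x ahead of the robot, y to its left, z up, the work surface at z = 0. Lengths are in m, angles in rad, forces in N, time in s.
With the tool pointing down it reaches from about 0.325 to 0.9 m from the base axis. Payload 6.1 kg.
Tool frame: the origin (TCP) lies midway between the tips of the shut fingers; the grasp point (between the pads) lies 19 mm behind it; z points along the fingers, y is the line along which they close (so a half turn about z gives the same grasp; the last joint's range is limited). The gripper opens to 85 mm and grips with 20 to 120 N. Pads are 22 mm wide; open, the fingers measure 114 mm over their backs; the gripper's body (76 mm by 85 mm) begins 54 mm behind the grasp point. The pads swing forward as they close: fully open they stand 13 mm farther back than shut.
Start: joints at [1.177, 0.22, 1.526, -0, 1.395, -0.126], TCP at [0.165, 0.603, 0.231] pointing down, gripper open.
Joint ranges: [-2.98, 2.98], [-0.91, 2.08], [0.09, 2.57], [-1.24, 4.39], [0.2, 2.65], [-2.68, 2.68]. Speed limits (rad/s): [2.57, 2.57, 3.01, 3.14, 3.14, 3.14].

### API

Orientations are given as [roll, pitch, yaw] about the fixed x, y, z axes, in that order (R = Rz(yaw) Ry(pitch) Rx(roll)).
In Python, from plant import movep, move_l, set_joints, gripper_to, hold, inverse_kinematics, observe, get_image, get_calibration, Unreachable, job_done gives the robot as it stands. Calls block until the motion is done:
- movep(position, orientation): joint-space move of the TCP to a pose.
- move_l(position, feed=0.15, rotation=None, max_force=None): straight line of the TCP; rotation=None keeps the orientation; feed is the mean speed in m/s. With max_force (N) it stops when the force on the tool has changed by that much, and returns True; else False.
- set_joints(angles): joint-space move.
- gripper_to(opening, f_grip=None): finger opening in m; f_grip is the grip in N (None keeps the last); returns when the fingers have stopped.
- hold(seconds).
- inverse_kinematics(position, orientation): joint angles nearest the present ones, or None.
- observe(): the state.
- get_image(name): name is "side" or "top" or "wrist"; returns (picture, depth): 420x560x3 uint8, red, green, blue; 420x560 float32, m along the optical axis (not along the pixel's ray), 0 where there is no reading.
- get_calibration(name): a dict with "intrinsics" (3x3 intrinsics, pixels), "world_from_camera" (4x4, takes a point from camera to world coordinates). Camera axes: x right, y down, z forward; pixel columns grow to the right and rows downward; lengths in m; the calibration is good to about 2 mm. A picture is of the moment at which its call begins: read the wrist's pose just before it. get_calibration takes no time and is no camera call; for the wrist camera it gives the pose at the moment of the call.
A pose or a line that the arm cannot do raises Unreachable and nothing moves.
- job_done(): hands the job in; it is judged then, once.
The state is a dict: "time_s": time; "q": joint angles; "joint_velocities": joint speeds; "joint_torque": joint torques, N m; "eef_pos": TCP position; "tcp_rot": TCP orientation; "ft_force": force on the tool from outside, world axes, zero at the start; "torque": the same for the moment, N m; "opening": finger opening in m; "grasp_force": force on a finger pad.
Only numpy, scipy, OpenCV 4.12 (cv2) and the standard library are available. Lean on these libraries where they do the work, as an engineer would, in place of code of your own. Each camera call takes 0.05 s, during which the arm holds its last target. There are 200 camera calls.

### The job

Set the lathe's six-position turret stop for the next shoulder: with a fingertip, flick the edge of its drum round click by click until the red-marked screw has clicked in at the top, in line with the stop pad on the carriage. Either way round will do, but do not run past the red one and do not lean hard on the drum. Leave the carriage and everything lying about where it is.

Things in the scene. Friction and masses are not known exactly. Their poses are not given: they have to be found in the camera images.
- turret_stop: turret stop on the front of the green bench lathe. Origin on the drum's axis, mid-width, 100 mm above the bench. Fixed frame: y along axis and bed towards the chuck, x across the bed away from the robot, z up. Star-shaped grey drum, y -13 to +13 mm: core 26 mm radius, six radial ribs (lobes) 60 deg apart, 9 mm thick with rounded crests 42.5 mm from the axis. It turns both ways
- top_crest (a point): fixed point 42.5 mm above the axis: crest of whichever lobe is on top. A spring ball clicks in every 60 deg with one lobe straight up. A fingertip fits beside the top lobe (9 mm thick, in x): the next crests either side are 33 mm off and 19 mm lower. 2 to 6 N in x on its side starts it; pushed past half a click, it snaps on by itself
- block_top (a point): top of the stop's dark mounting block, 12 mm above the axis, 18 to 52 mm to +y of the drum's middle; from 40 to 86 mm to +x its clamp plate and screws reach 33 mm above the axis. Bed edge 50 mm to +x of the axis, top 15 mm above it. Screws, 17 mm from the axis inside each lobe (nuts 11 mm), stick out 24 to 58 mm on the drum's -y side and turn with it
- turret_drum (a joint): drum angle, rad; a click is pi/3. 0 and -6.283: red lobe and red-tipped screw straight up. Grows as the drum's top rolls away from the robot (+x). Starts one to five clicks below 0. Lobe crests and screw tips are colour-marked: at 0, from the top towards +x and on round: red, yellow, green, blue, white, black; so yellow on top needs one click away from the robot, black one towards it
- red_dot (a point): middle of the red band (20 mm wide) on the crest of the red lobe, middle of the drum's width, 42.5 mm from the axis; it turns with the drum
- stop_pad (a point): face of the round steel stop pad (18 mm) on the left side of the lathe's carriage, 17 mm above the drum's axis and level with it in x; the top screw will meet it. The carriage with its tool post (up to 270 mm above the bench) can slide along the bed but is to stay where it is
- chuck_face (a point): middle of the jaws' end of the lathe's chuck (100 mm across), 215 mm above the bench. A brass bar 26 mm across sticks out of it 58 mm towards -y. The headstock behind it, to +y, stands up to 330 mm above the bench
- spanner: steel open-ended spanner lying on the bench in front of the lathe, 190 mm long; origin under its middle
- coupling: dark steel sleeve, 38 mm across, 34 mm high, standing on the bench; origin at the centre of its underside
- clamp_strap: dark steel forked clamp strap, about 115 x 28 x 14 mm, lying on the bench; origin at the centre of its underside
- red_bin: red plastic open bin, 120 x 100 x 50 mm, on the bench; origin at the centre of its underside
- oil_bottle: yellow oil bottle, 54 mm across, 140 mm high, standing on the bench; origin at the centre of its underside
- chuck_key: steel T-handled chuck key lying on the bench in front of the lathe, about 90 mm long, handle 107 mm; origin under its square end
- bush: brass flanged bush, 40 mm across the flange, 34 mm high, standing in the chip tray in front of the lathe's bed near the chuck; origin at the centre of its underside

How it is judged:
By the outcome, as a careful person would: the job done as asked, in the order asked, and still so for the second after the job is handed in, with the robot touching nothing.
It also fails if it takes over 48 s, if anything falls off the work surface, if the arm or the gripper's body presses on something with over 40 N, if the wrist force passes 120 N, or if a joint passes its speed limit or range.

## Working session

There is one attempt and no reset: what is moved stays moved. The work goes in short steps, each a Python script; the robot and the scene stay as the last script left them, time stands still between calls to the robot, and variables do not carry over. Pictures are saved under pics/ and viewed, at most 10 in all, crops included, and the job is handed in when it is done.

```bash
mkdir -p pics; ls; python3 - <<'E'
from plant import *
import cv2,numpy as np
for n in("side","top"):
    p,d=get_image(n); cv2.imwrite(f"pics/{n}0.png",p[:,:,::-1]); np.save(f"pics/{n}0.npy",d)
    c=get_calibration(n); print(n,c["intrinsics"].tolist(),c["world_from_camera"].round(3).tolist())
print(observe())
E
```

```text
pics
side [[531.8007177708664, 0.0, 280.2797708101346], [0.0, 531.8007177708664, 210.98012302437064], [0.0, 0.0, 1.0]] [[-0.959, -0.161, 0.232, 0.249], [-0.282, 0.604, -0.745, 0.927], [-0.02, -0.78, -0.625, 0.908], [0.0, 0.0, 0.0, 1.0]]
top [[453.5326188651787, 0.0, 276.4253175203871], [0.0, 453.5326188651787, 202.95008519971793], [0.0, 0.0, 1.0]] [[-0.027, -0.981, 0.193, 0.278], [-0.999, 0.032, 0.021, -0.034], [-0.027, -0.193, -0.981, 1.424], [0.0, 0.0, 0.0, 1.0]]
{'time_s': 0.1, 'q': array([ 1.17688949e+00,  2.21171797e-01,  1.52752209e+00,  3.01887260e-05,
        1.39469697e+00, -1.26080327e-01]), 'joint_velocities': array([-0.00081063, -0.00013961, -0.00122107,  0.00088951,  0.00089816,
       -0.00061342]), 'joint_torque': array([ 1.24271766e-03, -4.98248756e+01, -3.90546405e+01, -1.97817853e-04,
        5.80113439e-03,  3.33184164e-05]), 'eef_pos': array([0.1651649 , 0.60220573, 0.23028   ]), 'tcp_rot': array([-3.13981245e+00, -2.55594959e-04,  2.87376060e+00]), 'ft_force': array([-1.43867734,  0.70701   ,  0.31619946]), 'torque': array([ 0.00356675,  0.00249718, -0.01379388]), 'grasp_force': 0.0, 'opening': 0.08522066699451102}
```

View pics/side0.png

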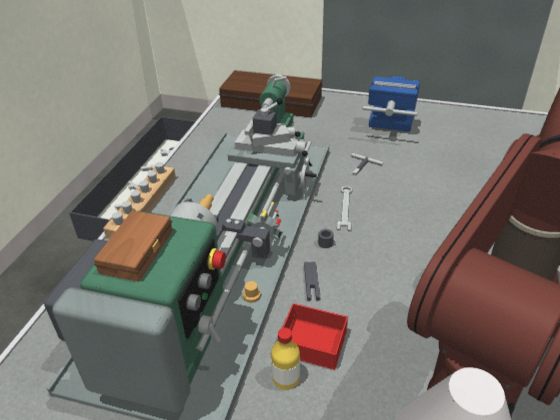

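View pics/top0.png

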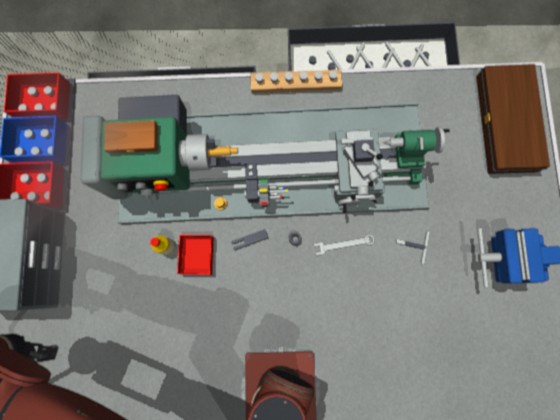

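Top view: the turret is at about (265,193) and the carriage at about (357,170). Side view: the drum is near (270,220). I'll zoom in on both.

```bash
python3 - <<'E'
import cv2,numpy as np
a=cv2.imread("pics/side0.png")[190:270,220:320]; b=cv2.imread("pics/top0.png")[160:225,235:315]
f=lambda i,w,h:cv2.resize(i,(w,h),interpolation=cv2.INTER_CUBIC)
cv2.imwrite("pics/z.png",np.hstack([f(a,400,320),f(b,394,320)]))
E
cat > h.py <<'E'
from plant import *
import cv2,numpy as np
def P(n,u,v,d,c=None):
    c=c or get_calibration(n);K=c["intrinsics"];z=d[int(v),int(u)]
    return (c["world_from_camera"]@np.r_[np.linalg.inv(K)@[u,v,1]*z,1])[:3]
E
python3 - <<'E'
from h import *
d=np.load("pics/top0.npy")
for uv in [(250,193),(262,193),(262,186),(265,187),(265,193),(265,199),(268,193),(277,191),(285,197),(346,183),(357,190),(200,178),(330,178),(100,178),(260,178)]: print(uv,P("top",*uv,d).round(3))
E
```

```text
(250, 193) [0.57  0.071 0.111]
(262, 193) [0.566 0.035 0.124]
(262, 186) [0.588 0.035 0.121]
(265, 187) [0.584 0.026 0.121]
(265, 193) [0.565 0.026 0.128]
(265, 199) [0.549 0.027 0.117]
(268, 193) [0.568 0.018 0.109]
(277, 191) [ 0.571 -0.009  0.122]
(285, 197) [ 0.574 -0.032  0.015]
(346, 183) [ 0.585 -0.211  0.136]
(357, 190) [ 0.559 -0.239  0.153]
(200, 178) [0.62  0.22  0.113]
(330, 178) [ 0.63  -0.177  0.02 ]
(100, 178) [0.586 0.453 0.277]
(260, 178) [0.621 0.042 0.088]
```

View pics/z.png

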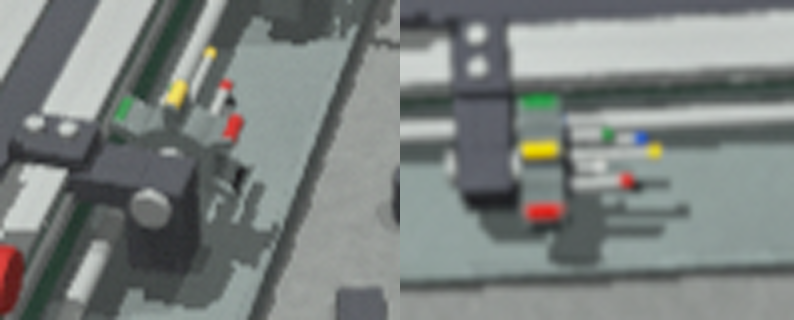

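Yellow is on top (top view (263,190)) and red is on the robot's side, so the drum needs one click towards +x. Next I'll go above it with the wrist camera to localise it finely.

```bash
python3 - <<'E'
from h import *
for y in(np.pi/2,-np.pi/2): print(y,inverse_kinematics([.5,.025,.33],[np.pi,0,y]))
q=observe()["q"]
y=min((np.pi/2,-np.pi/2),key=lambda y:abs(inverse_kinematics([.5,.025,.33],[np.pi,0,y])[5]))
move_l([.165,.57,.36],feed=.3)
movep([.5,.025,.33],[np.pi,0,y])
c=get_calibration("wrist");p,d=get_image("wrist")
cv2.imwrite("pics/w1.png",p[:,:,::-1]);np.savez("pics/w1.npz",d=d,K=c["intrinsics"],T=c["world_from_camera"])
o=observe();print(o["time_s"],o["eef_pos"],o["tcp_rot"],o["ft_force"]);print(c["world_from_camera"].round(3))
E
```

```text
1.5707963267948966 [-0.10769776 -0.12910325  1.70533201  0.          1.56536389 -0.10769776]
-1.5707963267948966 NoneTraceback (most recent call last):
  File "<stdin>", line 4, in <module>
  File "<stdin>", line 4, in <lambda>
TypeError: 'NoneType' object is not subscriptable
```

```bash
python3 - <<'E'
from h import *
move_l([.165,.57,.36],feed=.3)
movep([.5,.025,.33],[np.pi,0,np.pi/2])
c=get_calibration("wrist");p,d=get_image("wrist")
cv2.imwrite("pics/w1.png",p[:,:,::-1]);np.savez("pics/w1.npz",d=d,K=c["intrinsics"],T=c["world_from_camera"])
o=observe();print(o["time_s"],o["eef_pos"],o["tcp_rot"],o["ft_force"]);print(c["world_from_camera"].round(3))
E
```

```text
3.025 [0.5000317  0.02576679 0.33002004] [ 3.14156305e+00 -1.48802468e-04  1.57228340e+00] [-0.4502152   0.69924111  0.19624546]
[[ 1.     0.002  0.     0.499]
 [ 0.002 -0.948 -0.318  0.105]
 [-0.     0.318 -0.948  0.472]
 [ 0.     0.     0.     1.   ]]
```

View pics/w1.png

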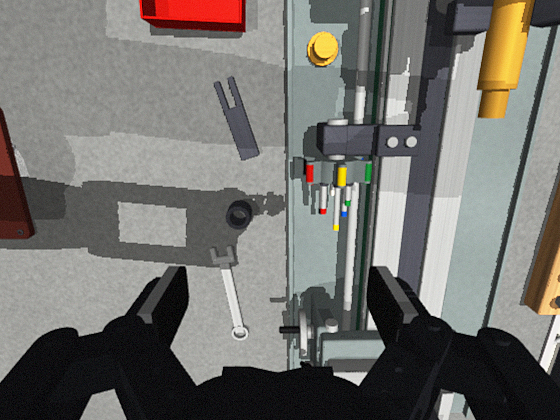

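The wrist view shows the crests: yellow on top at (342,177), red at (309,173) on the robot side, green at (368,173). The open fingertips are at about (175,275) and (380,275).

```bash
python3 - <<'E'
from h import *
w=np.load("pics/w1.npz");c=dict(intrinsics=w["K"],world_from_camera=w["T"]);d=w["d"]
p=cv2.imread("pics/w1.png")[:,:,::-1].astype(int);R,G,B=p[...,0],p[...,1],p[...,2]
M={"yellow":(R>150)&(G>130)&(B<80),"red":(R>140)&(G<60)&(B<60),"green":(G>90)&(R<60)&(B<110)}
for n,m in M.items():
    m=m.copy();m[:155]=0;m[192:]=0;m[:,:295]=0;m[:,385:]=0
    v,u=np.where(m);q=np.array([P("w",a,b,d,c) for a,b in zip(u,v)])
    print(n,len(u),u.mean(),v.mean(),np.median(q,0).round(4),q.min(0).round(3),q.max(0).round(3))
    # ray at crest heights
    for z in ([.1425] if n=="yellow" else [.1213]):
        r=w["T"][:3,:3]@np.linalg.inv(w["K"])@[u.mean()+.0,v.mean(),1];t=w["T"][:3,3];print("  ray",(t+r*(z-t[2])/r[2]).round(4))
for uv in [(290,60),(290,140),(362,30),(349,300),(345,150),(331,180),(353,180),(326,178),(385,250),(385,60),(437,60),(437,250),(150,290),(395,290),(380,275)]: print(uv,P("w",*uv,d,c).round(4))
# long edges direction at known heights
e=cv2.Canny(cv2.imread("pics/w1.png",0),50,120)
L=cv2.HoughLinesP(e,1,np.pi/720,50,minLineLength=70,maxLineGap=6)
for a,b,x,y in L[:,0]:
    if abs(a-x)<25 and min(b,y)<260:
        A=P("w",a+3,b,d,c);Q=P("w",x+3,y,d,c);print((a,b,x,y),A.round(3),Q.round(3),np.degrees(np.arctan2(*(A-Q)[:2])%np.pi).round(2))
E
```

```text
yellow 140 341.77142857142854 176.59285714285716 [0.5682 0.028  0.1418] [0.565 0.018 0.139] [0.573 0.038 0.145]
  ray [0.5682 0.0284 0.1425]
red 100 309.5 173.16 [0.5354 0.0281 0.1228] [0.532 0.018 0.119] [0.539 0.037 0.125]
  ray [0.5355 0.0274 0.1213]
green 104 367.91346153846155 171.97115384615384 [0.6017 0.0293 0.1228] [0.598 0.02  0.121] [0.606 0.039 0.125]
  ray [0.6022 0.0289 0.1213]
(290, 60) [0.5151 0.1565 0.0241]
(290, 140) [0.5166 0.0535 0.0245]
(362, 30) [0.598  0.185  0.0576]
(349, 300) [ 0.6105 -0.1871  0.0582]
(345, 150) [0.576  0.0526 0.1131]
(331, 180) [0.5605 0.0195 0.1216]
(353, 180) [0.5869 0.0185 0.1174]
(326, 178) [0.5546 0.0219 0.1218]
(385, 250) [ 0.6349 -0.0725  0.1155]
(385, 60) [0.6164 0.1483 0.0968]
(437, 60) [0.6682 0.1472 0.1078]
(437, 250) [ 0.7011 -0.0729  0.1144]
(150, 290) [0.4457 0.0306 0.3597]
(395, 290) [0.5451 0.0348 0.3657]
(380, 275) [0.5431 0.0342 0.3535]
(np.int32(291), np.int32(0), np.int32(291), np.int32(119)) [0.519 0.227 0.015] [0.522 0.082 0.014] 178.89
(np.int32(361), np.int32(329), np.int32(376), np.int32(155)) [ 0.625 -0.209  0.097] [
[... 1267 characters left out ...]
)) [0.606 0.08  0.111] [0.618 0.162 0.065] 8.75
(np.int32(344), np.int32(290), np.int32(349), np.int32(207)) [ 0.606 -0.169  0.058] [ 0.603 -0.035  0.058] 178.83
(np.int32(396), np.int32(281), np.int32(410), np.int32(160)) [0.552 0.031 0.353] [0.658 0.04  0.108] 84.8
(np.int32(384), np.int32(126), np.int32(395), np.int32(6)) [0.617 0.08  0.126] [0.618 0.195 0.116] 0.57
(np.int32(381), np.int32(126), np.int32(387), np.int32(53)) [0.613 0.08  0.126] [0.617 0.153 0.11 ] 2.7
(np.int32(450), np.int32(256), np.int32(474), np.int32(119)) [ 0.784 -0.133  0.016] [0.78  0.082 0.015] 178.87
(np.int32(218), np.int32(257), np.int32(236), np.int32(334)) [ 0.405 -0.141  0.005] [ 0.429 -0.302  0.   ] 171.69
```

```bash
python3 - <<'E'
from h import *
rot=[np.pi,0,np.pi/2+.019]; Y=.0265
movep([.500,Y,.19],rot)
print(move_l([.500,Y,.117],feed=.08,max_force=6),observe()["eef_pos"],observe()["ft_force"])
for x in (.515,.525,.532):
    r=move_l([x,Y+.0005,.117],feed=.03,max_force=10); o=observe()
    print(x,r,o["eef_pos"].round(4),o["ft_force"].round(2),o["time_s"])
    if r: break
c=get_calibration("wrist");p,d=get_image("wrist")
cv2.imwrite("pics/w2.png",p[:,:,::-1])
E
```

```text
False [0.5005343  0.02645149 0.11757912] [-0.08419075  0.01297977 -0.04225884]
0.515 False [0.5155 0.0269 0.1174] [-2.38 -0.63  3.61] 5.3583
0.525 False [0.525  0.0271 0.1166] [-0.3   0.76  0.25] 5.8417
0.532 False [0.5328 0.027  0.1173] [ 0.07  0.15 -0.14] 6.225
```

View pics/w2.png

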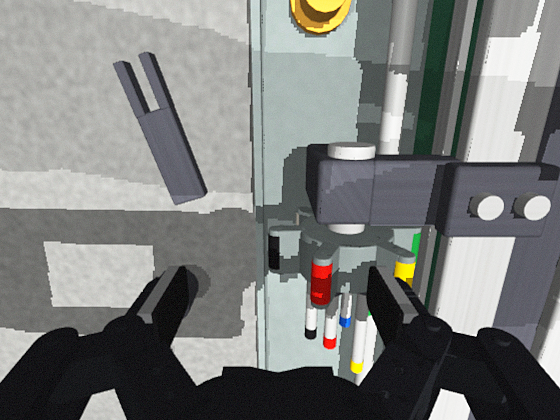

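The picture shows red on top at (321,280), yellow at +x (405,268) and black on the robot side, with no residual force. I'll retract and verify.

```bash
python3 - <<'E'
from h import *
print(move_l([.532,.027,.19],feed=.08,max_force=8),observe()["ft_force"])
movep([.5,.025,.33],[np.pi,0,np.pi/2])
c=get_calibration("wrist");p,d=get_image("wrist");cv2.imwrite("pics/w3.png",cv2.resize(p[:280,230:430,::-1],None,fx=2,fy=2))
p=p.astype(int);R,G,B=p[...,0],p[...,1],p[...,2]
for n,m in {"yellow":(R>150)&(G>130)&(B<80),"red":(R>140)&(G<60)&(B<60)}.items():
    m[:155]=0;m[192:]=0;m[:,:295]=0;m[:,385:]=0
    v,u=np.where(m);q=np.array([P("w",a,b,d,c) for a,b in zip(u,v)]);print(n,len(u),np.median(q,0).round(4))
print(observe()["time_s"])
E
```

```text
False [-0.13596605  0.27934821  0.94805942]
yellow 134 [0.5889 0.0286 0.1356]
red 136 [0.5513 0.0283 0.1377]
8.0083
```

View pics/w3.png

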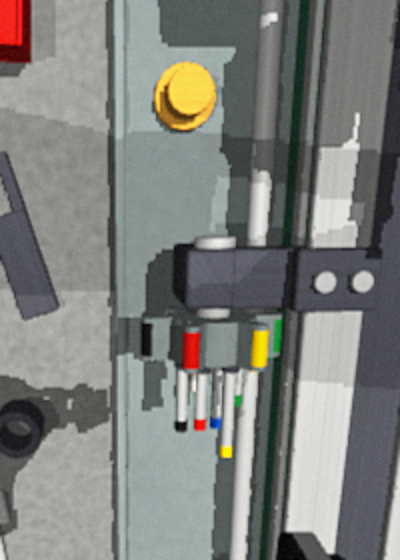

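Only about 35° done: red is at x=0.551, 24° short of the top, so it stopped between clicks. I'll finish by pushing gently on the red lobe's robot side, checking the angle after each step.

```bash
cat >> h.py <<'E'
def ang():
    "remaining angle of the red crest from vertical (deg, negative = towards robot), plus yellow's (should be +60)"
    c=get_calibration("wrist");p,d=get_image("wrist");p=p.astype(int);R,G,B=p[...,0],p[...,1],p[...,2];out=[]
    for m in ((R>110)&(G<60)&(B<60),(R>130)&(G>110)&(B<80)):
        v,u=np.where(m&(d>0));r=np.linalg.inv(c["intrinsics"])@np.c_[u,v,u*0+1].T*d[v,u]
        q=(c["world_from_camera"][:3,:3]@r).T+c["world_from_camera"][:3,3]
        q=q[(abs(q[:,0]-.5685)<.05)&(abs(q[:,1]-.028)<.013)&(q[:,2]>.1)&(q[:,2]<.15)]
        out.append((len(q),np.degrees(np.arctan2(np.median(q[:,0])-.5685,np.median(q[:,2])-.1)).round(1)) if len(q)>10 else None)
    return out
E
python3 - <<'E'
from h import *
print(ang())
rot=[np.pi,0,np.pi/2+.019];Y=.0265
movep([.486,Y,.19],rot)
print(move_l([.486,Y,.117],feed=.08,max_force=6),ang())
for x in (.496,.500,.503,.506,.508,.510):
    r=move_l([x,Y,.117],feed=.03,max_force=8);a=ang();o=observe()
    print(x,r,o["eef_pos"].round(4),o["ft_force"].round(1),a,o["time_s"])
    if r or (a[0] and a[0][1]>-4): break
E
```

```text
[(139, np.float64(-24.8)), (137, np.float64(29.9))]
False [(604, np.float64(-25.6)), (777, np.float64(28.5))]
0.496 False [0.4959 0.0265 0.1169] [ 0.2  0.2 -0.7] [(324, np.float64(-22.0)), (741, np.float64(32.1))] 10.325
0.5 True [0.4989 0.0266 0.1167] [-0.4  0.2 -0.2] [(505, np.float64(-11.2)), (613, np.float64(43.7))] 10.5833
```

```bash
python3 - <<'E'
from h import *
hold(.2);print(ang(),observe()["eef_pos"],observe()["ft_force"])
E
```

```text
[(828, np.float64(-1.9)), (501, np.float64(54.9))] [0.49808958 0.02670408 0.11606598] [-0.42539005 -0.60783936 -0.21832777]
```

It snapped home. I'll back away to −x, lift and verify.

```bash
python3 - <<'E'
from h import *
move_l([.488,.0267,.117],feed=.08)
move_l([.488,.0267,.19],feed=.1)
movep([.5,.025,.33],[np.pi,0,np.pi/2]);hold(.3)
print(ang(),observe()["time_s"],observe()["ft_force"])
p,d=get_image("wrist");cv2.imwrite("pics/w4.png",p[:,:,::-1])
E
```

```text
[(133, np.float64(-0.9)), (112, np.float64(55.3))] 12.9667 [-0.34804669 -0.05605818 -0.1831794 ]
```

View pics/w4.png

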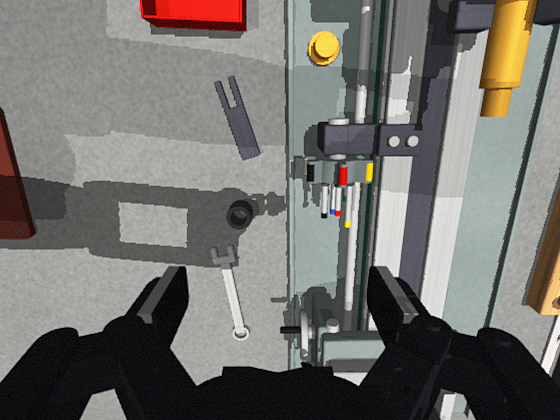

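Red is now at the top at (342,175), where yellow was, with yellow at (368,172) and black at (310,172). Nothing else has moved and the robot is clear.

```bash
python3 -c "
from plant import *
print(job_done())"
```

```text
the job is handed in; nothing more can be done
None
```

The drum is one click round with the red-marked screw clicked in at the top. It took two light pushes because the drum hung partway after the first, and the job was handed in at about 13 s with the robot clear and the carriage and loose items in view unmoved.

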